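# Fill and close a hooded spice carousel

## Robot

A 7-joint arm with a two-finger parallel gripper is mounted at the origin on a cart in front of the work surface, level with it; the furniture and walls round the work are solid. World frame = base frame: x ahead of the robot, y to its left, z up, the work surface at z = 0. Lengths are in m, angles in rad, forces in N, time in s.
With the tool pointing down it reaches from about 0.35 to 0.9 m from the base axis. Payload 7.2 kg.
Tool frame: the origin (TCP) lies on the centre line of the jaws, within the pads' length; the fingertips stand 19 mm ahead of it and the grasp point (between the pads) is the TCP; z points along the fingers, y is the line along which they close (so a half turn about z gives the same grasp; the last joint's range is limited). The gripper opens to 88 mm and grips with 3 to 60 N. Pads are 20 mm wide; open, the fingers measure 115 mm over their backs; the gripper's body (75 mm by 178 mm) begins 61 mm behind the grasp point.
Start: joints at [1.171, 0.411, -0.013, 1.596, 0.006, 1.134, -0.082], TCP at [0.204, -0.591, 0.242] pointing down, gripper open.
Joint ranges: [-2.95, 2.95], [-0.29, 1.99], [-1.47, 1.44], [0.14, 2.54], [-1.03, 4.17], [0.13, 1.85], [-2.86, 2.86]. Speed limits (rad/s): [2.39, 2.39, 3.01, 3.01, 3.14, 3.14, 3.14].

## Interface

Orientations are given as [roll, pitch, yaw] about the fixed x, y, z axes, in that order (R = Rz(yaw) Ry(pitch) Rx(roll)).
In Python, from bench import arm gives the robot as it stands. Calls block until the motion is done:
- arm.move_pose(position, orientation): joint-space move of the TCP to a pose.
- arm.servo_line(position, rot=None, speed=0.15, until_force=None): straight line of the TCP; rot=None keeps the orientation; speed is the mean speed in m/s. With until_force (N) it stops when the force on the tool has changed by that much, and returns True; else False.
- arm.goto_joints(angles): joint-space move.
- arm.command_gripper(opening, grip_force=None): finger opening in m; grip_force is the grip in N (None keeps the last); returns when the fingers have stopped.
- arm.hold(seconds).
- arm.ik(position, orientation): joint angles nearest the present ones, or None.
- arm.observe(): the state.
- arm.capture(name): name is "side" or "top" or "wrist"; returns a dict with "frame" (480x640x3 uint8, blue, green, red), "range_z" (480x640 float32, m along the optical axis (not along the pixel's ray), 0 where there is no reading), "intrinsics" (3x3 intrinsics, pixels), "dist" ([k1, k2, p1, p2, k3] as OpenCV has them; the pictures are not rectified), "origin" and "orientation" of the camera in the world. Camera axes: x right, y down, z forward; pixel columns grow to the right and rows downward; lengths in m; the calibration is good to about 2 mm. A picture is of the moment at which its call begins.
A pose or a line that the arm cannot do raises arm.MotionError and nothing moves.
- arm.close_job(): hands the job in; it is judged then, once.
The state is a dict: "time_s": time; "joint_pos": joint angles; "joint_velocities": joint speeds; "tau": joint torques, N m; "tcp_pos": TCP position; "tcp_rot": TCP orientation; "contact_force": force on the tool from outside, world axes, zero at the start; "torque": the same for the moment, N m; "opening": finger opening in m; "grasp_force": force on a finger pad.
Only numpy, scipy, OpenCV 4.12 (cv2) and the standard library are available. Lean on these libraries where they do the work, as an engineer would, in place of code of your own. Each camera call takes 0.05 s, during which the arm holds its last target. There are 200 camera calls.

## Task

A slim spice jar has been left in the one wide cup of the hooded spice carousel, where the sugar jar belongs: turn the carousel by its knob until that cup faces the loading gap, take the slim jar out, and stand the sugar jar in its place. Then turn an empty slim cup to the gap for each slim jar that is still out, this one and those on the worktop, so that every slim jar stands in a slim cup of its own. Finish with the turntable turned so that its shutter fills the loading gap, all jars upright, and leave the lime, the garlic and the tomato where they lie.

Things in the scene. Friction and masses are not known exactly. Their poses are not given: they have to be found in the camera images.
- hood: carousel's fixed stand and clear hood: round base 268 mm across, 6 mm thick; clear wall 263 mm across, 130 mm high; clear roof (z 127 to 130 mm) from radius 60 mm out, open in the middle over the knob. A 76 degree sector of wall and roof is missing: the loading gap, where alone a cup can be reached, from above. Origin on the turning axis at the worktop; the gap looks along its -x axis
- gap (a point): fixed point in the middle of the loading gap, 118 mm from the axis, 12 mm above the worktop
- load (a point): fixed point in the middle of the loading gap, 89 mm from the axis, 12 mm above the worktop: a slim cup that faces the gap squarely has its centre here (the wide cup's centre is then 10 mm nearer the axis)
- turntable (a joint): how far the turntable has been turned since the start (rad), growing counterclockwise seen from above: 0 at the start whatever the turntable's position, not wrapped; it turns endlessly either way with about 0.10 N m of friction and stays where it is left
- grip (a point): grip point of the knob, on the turning axis, 142 mm above the worktop: a wooden bar 14 mm thick, 44 mm long, 34 mm high (z 120 to 154 mm) on an 18 mm post, fixed to the turntable. Seen from above its 14 mm thickness lies along the line from the axis to the wide cup, its 44 mm length square to that line; this frame's axes are the turntable's
- wide_cup (a point): centre of the floor of the one wide cup on the turntable: an open round cup, 72 mm inside and 77 mm outside, floor 12 mm and rim 58 mm above the worktop, 79 mm from the axis; 76 degrees counterclockwise from the shutter seen from above
- slim_cup1 (a point): centre of the floor of a slim cup on the turntable: an open round cup, 56 mm inside and 61 mm outside, floor 12 mm and rim 58 mm above the worktop, 89 mm from the axis; 133 degrees counterclockwise from the shutter seen from above
- slim_cup2 (a point): centre of the floor of a slim cup on the turntable: an open round cup, 56 mm inside and 61 mm outside, floor 12 mm and rim 58 mm above the worktop, 89 mm from the axis; 185 degrees counterclockwise from the shutter seen from above
- slim_cup3 (a point): centre of the floor of a slim cup on the turntable: an open round cup, 56 mm inside and 61 mm outside, floor 12 mm and rim 58 mm above the worktop, 89 mm from the axis; 237 degrees counterclockwise from the shutter seen from above
- slim_cup4 (a point): centre of the floor of a slim cup on the turntable: an open round cup, 56 mm inside and 61 mm outside, floor 12 mm and rim 58 mm above the worktop, 89 mm from the axis; 289 degrees counterclockwise from the shutter seen from above
- shutter (a point): middle of the foot of the shutter, an opaque curved panel (86 degrees wide, up to z = 124 mm, with a sector-shaped top) on the turntable, 118 mm from the axis; it closes the carousel when it fills the loading gap, this point then being at point gap
- sugar_jar: wide jar with a flat screw lid and a 14 mm high rubber foot, 64 mm across at foot and body, lid 59 mm, 100 mm tall, about 0.5 kg; origin: centre of its underside, z up along the jar
- jar_misplaced: slim round screw-capped spice jar, 41 mm across, 109 mm tall, that stands in the wide cup at the start; origin: centre of its underside, z up along the jar. Free worktop to put it down on meanwhile: left of the carousel, about x 0.44 to 0.62, y -0.16 to 0.01, between the other jars
- jar_tall_round: slim screw-capped glass spice jar, 45 mm across, 106 mm tall; origin: centre of its underside, z up along the jar; may be absent
- jar_tall_square: slim screw-capped glass spice jar, square body with rounded corners 40 mm wide, round cap 40 mm across, 107 mm tall; origin: centre of its underside, z up along the jar; may be absent
- jar_short: slim screw-capped glass spice jar, 41 mm across, 97 mm tall; origin: centre of its underside, z up along the jar; may be absent
- jar_kept: slim screw-capped spice jar, rounded-square body 44 mm wide, 96 mm tall, already in a slim cup if present; origin: centre of its underside, z up along the jar
- shaker_kept: salt shaker, 44 mm across, 90 mm tall, already in a slim cup if present; origin: centre of its underside, z up along the jar
- lime: lime lying on the worktop, 60 x 48 x 48 mm, a bystander; origin under its middle
- garlic: head of garlic on the worktop, 56 mm across, 57 mm tall, a bystander; origin under its middle
- tomato: tomato on the worktop, 58 mm across, 62 mm tall, a bystander; origin under its middle

How it is judged:
By the outcome, as a careful person would: the job done as asked, in the order asked, and still so for the second after the job is handed in, with the robot touching nothing.
Of jar_tall_round, jar_tall_square, jar_short only 1 to 2 are there at a start; the rules pass over those that are not, and their reading is None.
Of jar_kept, shaker_kept only 1 to 1 are there at a start; the rules pass over those that are not, and their reading is None.
At some moment in a run one of sugar_jar may be knocked a few centimetres aside while the robot is not near it.
It also fails if it takes over 210 s, if anything falls off the work surface, if the arm or the gripper's body presses on something with over 40 N, if the wrist force passes 120 N, or if a joint passes its speed limit or range.

## Working session

There is one attempt and no reset: what is moved stays moved. The work goes in short steps, each a Python script; the robot and the scene stay as the last script left them, time stands still between calls to the robot, and variables do not carry over. Pictures are saved under pics/ and viewed, at most 14 in all, crops included, and the job is handed in when it is done.

```bash
mkdir -p pics; ls; cat > h.py <<'E'
import numpy as np, cv2
from bench import arm
from scipy.spatial.transform import Rotation as R
def cap(n,save=None):
    c=arm.capture(n)
    if save: cv2.imwrite('pics/'+save,c['frame'])
    return c
def rot(c):
    o=np.array(c['orientation'],float)
    return o if o.shape==(3,3) else (R.from_euler('xyz',o).as_matrix() if o.size==3 else R.from_quat(o).as_matrix())
def ray(c,uv):
    uv=np.array(uv,float).reshape(-1,1,2)
    p=cv2.undistortPoints(uv,np.array(c['intrinsics']),np.array(c['dist'])).reshape(-1,2)
    return np.c_[p,np.ones(len(p))]@rot(c).T
def plane(c,uv,z):
    d=ray(c,uv);o=np.array(c['origin']);return o+d*((z-o[2])/d[:,2])[:,None]
def deep(c,uv):
    uv=np.array(uv).reshape(-1,2).astype(int)
    return np.array(c['origin'])+ray(c,uv)*c['range_z'][uv[:,1],uv[:,0]][:,None]
E
python3 - <<'E'
from h import *
for n in('side','top'):
    c=cap(n,n+'0.png');print(n,c['origin'],c['orientation'],c['intrinsics'],c['dist'])
print(arm.observe())
E
```

```text
pics
side [ 0.28021004 -0.75854333  0.64749752] [-2.24988569  0.02349043 -0.51475743] [[462.79070873   0.         310.53033701]
 [  0.         462.79070873 241.3716809 ]
 [  0.           0.           1.        ]] [-0.00915555  0.          0.          0.          0.        ]
top [ 0.32606161 -0.21217995  1.25203133] [-2.90918391e+00  9.54010182e-04 -1.53225023e+00] [[578.91631034   0.         316.49562002]
 [  0.         578.91631034 238.49771569]
 [  0.           0.           1.        ]] [-0.08413106  0.          0.          0.          0.        ]
{'time_s': 0.1, 'joint_pos': array([ 1.17079091,  0.41183199, -0.01272196,  1.59691758,  0.00559748,
        1.13429171, -0.08220256]), 'joint_velocities': array([ 0.00112803, -0.0012935 , -0.00089697, -0.00192182, -0.00100016,
        0.00097777,  0.00053527]), 'tau': array([ 3.82114202e-03, -5.89098322e+01,  6.43938482e-01, -2.91711581e+01,
       -5.38641005e-02,  1.44539285e-02,  7.07549407e-05]), 'tcp_pos': array([ 0.20343469, -0.59053444,  0.24090307]), 'tcp_rot': array([-3.14018265e+00,  9.30226984e-05,  3.31834953e-01]), 'contact_force': array([ 0.43634659,  0.26665004, -0.44279315]), 'torque': array([-0.01879391,  0.03161349,  0.00234196]), 'grasp_force': 0.0, 'opening': 0.0880080445998585}
```

View pics/top0.png

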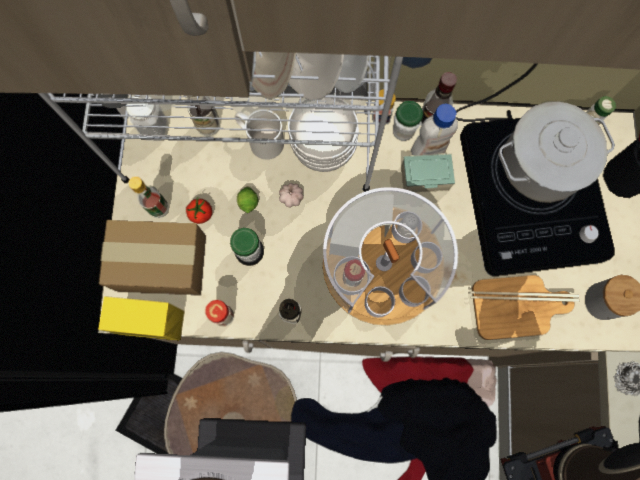

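View pics/side0.png

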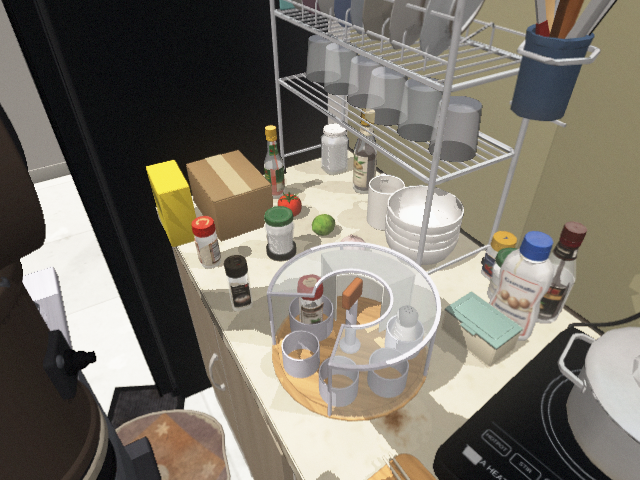

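The top view shows the carousel at about (390,255) and the sugar jar (green lid) at (245,243). There is a red-cap jar at (217,312), a black-cap jar at (290,308), and the misplaced jar in the wide cup at (352,268). The side view agrees, with the shaker at (405,325). I'll zoom in on the carousel.

```bash
python3 - <<'E'
from h import *
a=cv2.imread('pics/top0.png')[180:330,310:470];b=cv2.imread('pics/side0.png')[230:420,255:450]
o=np.hstack([cv2.resize(a,(400,375)),cv2.resize(b,(385,375))]);cv2.imwrite('pics/z0.png',o)
c=cap('top');s=cap('side')
for uv in [(245,240),(217,310),(289,306),(352,266),(407,222),(391,249),(380,300)]: print('t',uv,deep(c,uv).round(3))
for uv in [(278,215),(203,222),(235,260),(311,281),(350,290),(407,315)]: print('s',uv,deep(s,uv).round(3))
E
```

```text
t (245, 240) [[ 0.589 -0.055  0.102]]
t (217, 310) [[ 0.444 -0.009  0.108]]
t (289, 306) [[ 0.457 -0.152  0.11 ]]
t (352, 266) [[ 0.538 -0.273  0.132]]
t (407, 222) [[ 0.632 -0.381  0.132]]
t (391, 249) [[ 0.57  -0.346  0.157]]
t (380, 300) [[ 0.489 -0.342  0.011]]
s (278, 215) [[ 0.588 -0.054  0.1  ]]
s (203, 222) [[ 0.447 -0.004  0.106]]
s (235, 260) [[ 0.457 -0.147  0.108]]
s (311, 281) [[ 0.534 -0.286  0.133]]
s (350, 290) [[ 0.565 -0.352  0.154]]
s (407, 315) [[ 0.621 -0.42   0.131]]
```

View pics/z0.png

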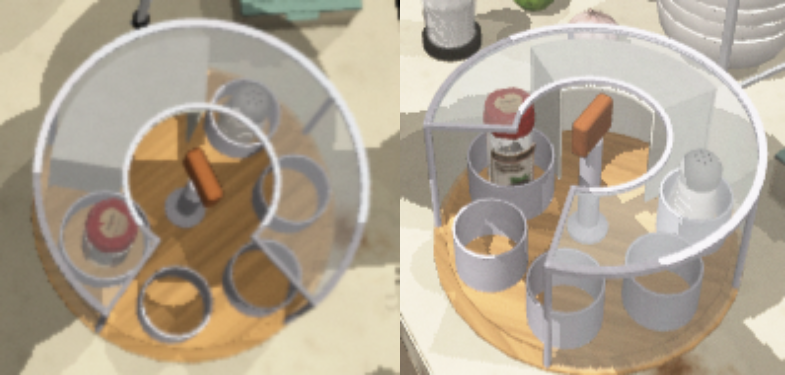

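The gap faces the robot (bottom of the crop). The shutter sits up-left at the back and the wide cup with the red-cap jar is at the left. Slim cups 1 (crop 175,300), 2 (262,275) and 3 (295,190) are empty, and cup 4 holds the shaker. Next I'll fit the hood, gap and turntable angle.

```bash
cat >> h.py <<'E'
def cloud(c):
    v,u=np.mgrid[0:480,0:640];uv=np.c_[u.ravel(),v.ravel()]
    m=c['range_z'].ravel()>0.05;uv=uv[m]
    return uv,deep(c,uv),c['frame'].reshape(-1,3)[m]
def circ(p):
    A=np.c_[2*p,np.ones(len(p))];x=np.linalg.lstsq(A,(p**2).sum(1),rcond=None)[0]
    return x[:2],np.sqrt(x[2]+x[0]**2+x[1]**2)
E
python3 - <<'E'
from h import *
A0=np.array([.565,-.35])
for n in('top','side'):
    c=cap(n);uv,p,col=cloud(c)
    d=p[:,:2]-A0;m=(abs(p[:,2]-.13)<.006)&(np.hypot(*d.T)<.15)
    r=p[m];a=np.degrees(np.arctan2(*(r[:,:2]-A0).T[::-1]))%360
    bins=(a//6).astype(int);out=[];inn=[]
    for b in range(60):
        q=r[bins==b]
        if len(q)<8: continue
        rr=np.hypot(*(q[:,:2]-A0).T);out.append(q[rr.argmax(),:2]);inn.append(q[rr.argmin(),:2])
    print(n,m.sum(),'z',np.median(r[:,2]).round(4),'out',circ(np.array(out)),'in',circ(np.array(inn)))
    ctr=circ(np.array(out))[0]
    d=r[:,:2]-ctr;a=np.sort(np.degrees(np.arctan2(*d[np.hypot(*d.T)>.07].T[::-1]))%360)
    g=np.diff(a);i=g.argmax();print(' gap edges',a[i],a[i+1],'mid',(a[i]+a[i+1])/2)
    k=p[(p[:,2]>.146)&(p[:,2]<.165)&(np.hypot(*(p[:,:2]-A0).T)<.05)]
    print(' knob',len(k),k.mean(0),cv2.minAreaRect((k[:,:2]*1000).astype(np.float32)))
    k=p[(p[:,2]>.05)&(p[:,2]<.064)&(np.hypot(*(p[:,:2]-A0).T)<.14)]
    print(' rims',len(k),k[::max(1,len(k)//12)].round(3).tolist())
    for nm,x,y in [('sugar',.588,-.055),('red',.445,-.007),('blk',.457,-.15)]:
        k=p[(p[:,2]>.085)&(np.hypot(p[:,0]-x,p[:,1]-y)<.05)];t=k[k[:,2]>k[:,2].max()-.008]
        print(nm,len(t),cv2.minEnclosingCircle((t[:,:2]*1000).astype(np.float32)),np.median(t[:,2]))
E
```

```text
top 8654 z 0.1315 out (array([ 0.57091433, -0.34745312]), np.float64(0.13325365504902456)) in (array([ 0.5712633, -0.3522525]), np.float64(0.05021740689306333))
 gap edges 147.80464121120107 221.1924377664682 mid 184.49853948883464
 knob 160 [ 0.56935531 -0.34713942  0.15445631] ((569.4053344726562, -347.2920837402344), (42.842254638671875, 14.254884719848633), 26.74378204345703)
 rims 458 [[0.646, -0.364, 0.061], [0.633, -0.378, 0.054], [0.627, -0.402, 0.053], [0.617, -0.403, 0.057], [0.568, -0.41, 0.055], [0.542, -0.312, 0.061], [0.51, -0.342, 0.058], [0.502, -0.357, 0.06], [0.487, -0.309, 0.062], [0.483, -0.393, 0.057], [0.477, -0.408, 0.054], [0.46, -0.277, 0.057], [0.452, -0.342, 0.053]]
sugar 77 ((584.5017700195312, -99.91746520996094), 4.818751811981201) 0.8902176980738947
red 315 ((442.49151611328125, -5.778872013092041), 22.14217758178711) 0.10825699113503195
blk 152 ((452.3200988769531, -151.48948669433594), 19.621238708496094) 0.1094352875664204
side 11518 z 0.1311 out (array([ 0.57247221, -0.34644109]), np.float64(0.13394057947527946)) in (array([ 0.58096676, -0.32850624]
[... 154 characters left out ...]
] ((572.5396728515625, -347.02996826171875), (43.948883056640625, 14.204422950744629), 26.260494232177734)
 rims 1876 [[0.637, -0.243, 0.063], [0.67, -0.277, 0.054], [0.52, -0.245, 0.058], [0.503, -0.266, 0.056], [0.525, -0.293, 0.055], [0.518, -0.307, 0.058], [0.477, -0.308, 0.058], [0.494, -0.363, 0.058], [0.475, -0.365, 0.054], [0.585, -0.477, 0.062], [0.475, -0.436, 0.061], [0.506, -0.458, 0.058], [0.502, -0.458, 0.051]]
sugar 424 ((588.489013671875, -50.434505462646484), 31.45950698852539) 0.10099385399598221
red 263 ((445.5121765136719, -5.776208400726318), 23.245140075683594) 0.10762473672280737
blk 294 ((455.0850830078125, -150.74331665039062), 20.697662353515625) 0.10764383072254513
```

```bash
cat >> h.py <<'E'
D=np.radians
AX=np.array([.5705,-.347]);GAP=184.8
def turn(wide,delta):
    """grip knob whose wide-cup line is at angle wide (deg), turn by delta deg; returns new angle by tool yaw"""
    best=None
    for k in (-3,-2,-1,0,1,2,3):
        y0=wide-90+180*k
        q0=arm.ik([*AX,.22],[np.pi,0,D(y0)])
        if q0 is None: continue
        q7=q0[6]-D(delta)
        cost=max(abs(q0[6]),abs(q7))
        if cost<2.75 and (best is None or cost<best[0]): best=(cost,y0)
    y0=best[1]
    arm.move_pose([*AX,.22],[np.pi,0,D(y0)])
    arm.command_gripper(.034,20)
    arm.servo_line([*AX,.142],speed=.12)
    arm.command_gripper(.0,25)
    q=np.array(arm.observe()['joint_pos']);a0=np.degrees(arm.observe()['tcp_rot'][2])
    q[6]-=D(delta);arm.goto_joints(q);arm.hold(.2)
    o=arm.observe();a1=np.degrees(o['tcp_rot'][2])
    print('turned',(a1-a0+180)%360-180,'open',o['opening'],'tcp',o['tcp_pos'],'F',np.linalg.norm(o['contact_force']),o['torque'][2],'t',o['time_s'])
    arm.command_gripper(.034)
    arm.servo_line([*AX,.24],speed=.15)
    return o
E
python3 - <<'E'
from h import *
arm.servo_line([.204,-.591,.35])
for y in (26.5-180,26.5,94.8,206.5): 
    print(y,arm.ik([*AX,.22],[np.pi,0,D(y)]))
E
```

```text
-153.5 [ 1.17036109  0.82813768 -1.2422467   1.4554605   0.78407954  1.41182699
  1.943214  ]
26.5 [ 0.60260602  0.51047706 -0.19054342  1.49783336  0.10187732  1.14299672
 -0.71479594]
94.8 [ 0.72986794  0.53265119 -0.38351163  1.48768843  0.20861661  1.16168761
  0.39510254]
206.5 [ 1.17036109  0.82813768 -1.2422467   1.4554605   0.78407954  1.41182699
  1.943214  ]
```

```bash
sed -i 's/q0\[6\]-D(delta)/q0[6]+D(delta)/; s/q\[6\]-=D(delta)/q[6]+=D(delta)/' h.py
python3 - <<'E'
from h import *
turn(116.5,68.3)
# view gap from wrist: back off
arm.move_pose([.47,-.30,.30],[np.pi,0,D(94.8)])
c=cap('wrist','w1.png');print(c['origin'],c['orientation'])
cap('top','t1.png')
E
```

```text
turned 68.3497647702151 open 0.013671033701676749 tcp [ 0.57280548 -0.34866228  0.14275943] F 12.535298726997949 0.03726335921373422 t 6.3583
[ 0.46426424 -0.23245864  0.44192698] [2.89502740e+00 1.34154142e-03 8.42822271e-02]
```

View pics/w1.png

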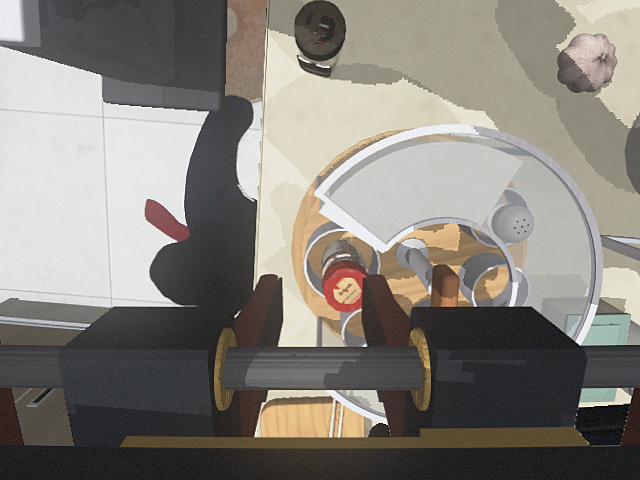

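The wrist view shows the wide cup in the gap at (342,258), the red-cap jar's cap at (347,290) and the shaker at (512,222). I'll measure these from the cloud.

```bash
sed -i 's/^AX=.*;/AX=np.array([.572,-.348]);/' h.py; cat >> h.py <<'E'
def disc(p,xy,zlo,zhi,r=.04,fit=False):
    k=p[(p[:,2]>zlo)&(p[:,2]<zhi)&(np.hypot(*(p[:,:2]-np.array(xy)).T)<r)]
    if len(k)<15: return None
    q=(k[:,:2]*1000).astype(np.float32);(x,y),rad=cv2.minEnclosingCircle(q)
    h=cv2.convexHull(q)[:,0]/1000;cc=circ(h) if len(h)>5 else None
    return dict(n=len(k),z=np.median(k[:,2]).round(4),mec=(round(x/1000,4),round(y/1000,4),round(rad,1)),fit=cc and (cc[0].round(4).tolist(),round(cc[1]*1000,1)))
def knob(p):
    k=p[(p[:,2]>.146)&(p[:,2]<.165)&(np.hypot(*(p[:,:2]-AX).T)<.04)]
    (x,y),(w,h),a=cv2.minAreaRect((k[:,:2]*1000).astype(np.float32))
    if w<h:a+=90
    return (x,y),(w,h),(a+90)%180
def u(ang): return np.array([np.cos(D(ang)),np.sin(D(ang))])
E
python3 - <<'E'
from h import *
for n in('wrist','top'):
    c=cap(n);uv,p,col=cloud(c)
    G=AX+.079*u(GAP)
    print(n,'knob',knob(p)); print('expected wide',G)
    print('cap',disc(p,G,.11,.13,.045)); print('rim',disc(p,G,.053,.064,.05))
E
```

```text
wrist knob ((571.3067016601562, -336.40814208984375), (14.427021980285645, 26.795616149902344), 4.421202182769775)
expected wide [ 0.49327706 -0.35461055]
cap {'n': 1662, 'z': np.float64(0.1206), 'mec': (0.5007, -0.344, 32.2), 'fit': ([0.4997, -0.3481], np.float64(26.1))}
rim {'n': 503, 'z': np.float64(0.0569), 'mec': (0.4954, -0.3587, 45.4), 'fit': ([0.4953, -0.3569], np.float64(41.3))}
top knob ((0.0, 0.0), (0.0, 0.0), 90.0)
expected wide [ 0.49327706 -0.35461055]
cap None
rim None
```

```bash
cat >> h.py <<'E'
TZ=GAP  # closing tangential: y axis at GAP+-90 -> yaw=GAP or GAP-180
def lift(z=.30,speed=.2):
    t=arm.observe()['tcp_pos'];arm.servo_line([t[0],t[1],z],speed=speed)
def st(tag=''):
    o=arm.observe();print(tag,'tcp',o['tcp_pos'].round(4),'open',round(o['opening'],4),'grip',round(o['grasp_force'],1),'F',o['contact_force'].round(1),'t',round(o['time_s'],1));return o
E
python3 - <<'E'
from h import *
c=cap('wrist');uv,p,col=cloud(c)
red=(col[:,2]>110)&(col[:,1]<80)&(col[:,0]<80)
k=p[red];t=disc(k,[.5,-.35],.117,.125,.04);print(t)
kk=k[(k[:,2]>.117)&(k[:,2]<.125)&(np.hypot(*(k[:,:2]-[.5,-.35]).T)<.05)];print(kk[:,:2].min(0),kk[:,:2].max(0))
for y in (4.8,184.8,-175.2): print(y,arm.ik([.5,-.35,.2],[np.pi,0,D(y)]))
E
```

```text
{'n': 529, 'z': np.float64(0.1205), 'mec': (0.4943, -0.3535, 19.8), 'fit': ([0.4941, -0.3535], np.float64(19.4))}
[ 0.47450479 -0.37310256] [ 0.50885996 -0.33411659]
4.8 [ 0.49112168  0.42210855  0.05453034  1.68535941 -0.02597389  1.03482848
 -0.93288013]
184.8 [ 0.84977625  0.46249945 -0.43767517  1.6591297   0.21747913  1.06842724
  2.00175581]
-175.2 [ 0.84977625  0.46249945 -0.43767517  1.6591297   0.21747913  1.06842724
  2.00175581]
```

```bash
python3 - <<'E'
from h import *
arm.move_pose([.4943,-.3535,.20],[np.pi,0,D(4.8)])
arm.command_gripper(.062,15)
arm.servo_line([.4943,-.3535,.098],speed=.12);st('down')
arm.command_gripper(0,15);st('grip')
arm.servo_line([.4943,-.3535,.26],speed=.2)
arm.move_pose([.505,-.078,.22],[np.pi,0,D(4.8)]);st('carried')
arm.servo_line([.505,-.078,.110],speed=.15)
print(arm.servo_line([.505,-.078,.084],speed=.03,until_force=4));st('put')
arm.command_gripper(.062)
lift(.28)
arm.move_pose([.46,-.20,.36],[np.pi,0,D(4.8)])
cap('wrist','w2.png');cap('top','t2.png')
c=cap('side');uv,p,col=cloud(c)
for nm,xy in [('sugar',(.588,-.052)),('mis',(.505,-.078)),('red',(.444,-.006)),('blk',(.455,-.151))]:
    print(nm,disc(p,xy,.094,.114,.035)); 
E
```

```text
down tcp [ 0.4948 -0.3538  0.0987] open 0.0618 grip 0.0 F [ 0.1 -0.6  0.2] t 11.4
grip tcp [ 0.4946 -0.3537  0.0985] open 0.0409 grip 15.0 F [-0.7  0.1  2.8] t 11.9
carried tcp [ 0.5052 -0.0796  0.22  ] open 0.0405 grip 15.0 F [ 0.3 -0.6 -0.9] t 13.9
True
put tcp [ 0.5048 -0.0785  0.0861] open 0.0405 grip 15.0 F [-0.4 -1.3  2.8] t 15.6
sugar {'n': 449, 'z': np.float64(0.1009), 'mec': (0.589, -0.0513, 31.1), 'fit': ([0.5891, -0.0518], np.float64(29.7))}
mis {'n': 365, 'z': np.float64(0.1096), 'mec': (0.5059, -0.0797, 23.0), 'fit': ([0.5047, -0.0799], np.float64(21.3))}
red {'n': 354, 'z': np.float64(0.1069), 'mec': (0.4445, -0.0054, 24.9), 'fit': ([0.4447, -0.0063], np.float64(22.8))}
blk {'n': 383, 'z': np.float64(0.1074), 'mec': (0.455, -0.1513, 20.4), 'fit': ([0.4548, -0.1512], np.float64(19.9))}
```

View pics/t2.png

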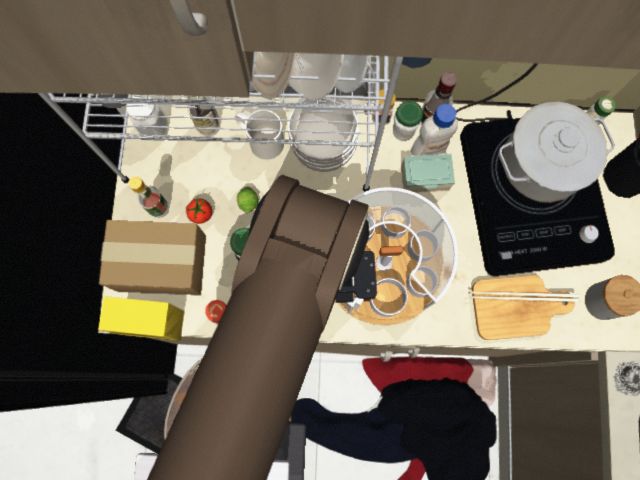

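The top view shows the wide cup empty in the gap at (390,297). The red-cap jar is the round one and the black-cap jar is the square one. Next I'll measure the cup rim and the sugar jar from close by, then move the sugar jar.

```bash
cat >> h.py <<'E'
def ring(xy,rad,z=.058,look=True,save=None):
    """cup rim centre from wrist view above the gap"""
    if look: arm.move_pose([xy[0]-.075,xy[1],.32],[np.pi,0,D(4.8)]);arm.hold(.2)
    uv,p,col=cloud(cap('wrist',save));c0=np.array(xy,float)
    for tol in (.012,.008,.005,.004):
        d=np.hypot(*(p[:,:2]-c0).T);m=(abs(p[:,2]-z)<.004)&(abs(d-rad)<tol)
        c0,r=circ(p[m][:,:2])
    a=np.degrees(np.arctan2(*(p[m][:,:2]-c0).T[::-1]))//30
    print('ring',c0.round(4),'r',r.round(4),m.sum(),'z',np.median(p[m][:,2]).round(4),'sectors',len(set(a)));return c0
def jartop(xy,ztop,save=None,r=.04,look=True):
    if look: arm.move_pose([xy[0]-.075,xy[1],.34],[np.pi,0,D(4.8)]);arm.hold(.2)
    uv,p,col=cloud(cap('wrist',save));print('knob',knob(p)) if 0 else None
    t=disc(p,xy,ztop-.006,ztop+.006,r);print('top',t);return t
E
python3 - <<'E'
from h import *
ring(AX+.079*u(GAP),.0372,save='w3.png')
uv,p,col=cloud(cap('wrist'));print(knob(p))
jartop((.589,-.052),.100,'w4.png')
E
```

```text
ring [ 0.4935 -0.3521] r 0.0368 684 z 0.0569 sectors 12
((572.0709838867188, -345.3155517578125), (15.258323669433594, 43.27153396606445), 4.70383882522583)
top {'n': 3211, 'z': np.float64(0.099), 'mec': (0.5895, -0.0492, 29.5), 'fit': ([0.5895, -0.0494], np.float64(29.2))}
```

```bash
sed -i 's/^AX=.*;/AX=np.array([.572,-.3465]);/' h.py; cat > place.py <<'E'
from h import *
def pick(xy,zt,op,f,yaw=4.8):
    arm.command_gripper(op,f)
    arm.move_pose([*xy,.20],[np.pi,0,D(yaw)])
    arm.servo_line([*xy,zt],speed=.12)
    arm.command_gripper(0,f);o=st('grip')
    arm.servo_line([*xy,.26],speed=.2);st('lifted');return o
def put(xy,zrel,op,yaw=4.8):
    """zrel: tcp height above jar underside"""
    arm.move_pose([*xy,.26],[np.pi,0,D(yaw)]);arm.hold(.3);st('above')
    arm.servo_line([*xy,zrel+.066],speed=.15);arm.hold(.2)
    hit=arm.servo_line([*xy,zrel+.010],speed=.03,until_force=5);o=st('put %s'%hit)
    print('underside at',o['tcp_pos'][2]-zrel)
    return o['tcp_pos'][2]-zrel
E
python3 - <<'E'
from place import *
t=jartop((.589,-.051),.100,look=False)
pick(t['fit'][0],.076,.086,35)
z=put([.4935,-.3528],.076,.072)
if z<.017:
    arm.command_gripper(.072);lift(.3);print('released')
E
```

```text
top {'n': 3200, 'z': np.float64(0.099), 'mec': (0.5895, -0.049, 29.6), 'fit': ([0.5895, -0.0495], np.float64(29.0))}
grip tcp [ 0.5897 -0.05    0.0764] open 0.0594 grip 35.0 F [ 0.5 -1.6  4.1] t 23.5
lifted tcp [ 0.5886 -0.0493  0.2584] open 0.0596 grip 35.0 F [-0.6 -0.2 -4.5] t 24.6
above tcp [ 0.4941 -0.3519  0.26  ] open 0.0595 grip 35.0 F [ 0.3 -0.4 -4.8] t 26.1
put True tcp [ 0.4935 -0.3528  0.0883] open 0.0593 grip 35.0 F [-0.3  0.3  5.2] t 28.9
underside at 0.012263715231223493
released
```

```bash
python3 - <<'E'
from place import *
turn(184.7,-57)
G=AX+.089*u(GAP);print('expect',G)
ring(G,.0292,save='w5.png')
uv,p,col=cloud(cap('wrist'));print(knob(p))
jartop((.505,-.079),.109,'w6.png',r=.03)
E
```

```text
turned -56.908128344917515 open 0.013959084454653865 tcp [ 0.57315255 -0.34656462  0.14274395] F 5.493504635763588 -0.1219260358773748 t 34.9667
expect [ 0.48331214 -0.35394733]
ring [ 0.4835 -0.3525] r 0.0288 510 z 0.0569 sectors 12
((564.614990234375, -350.9423522949219), (25.5950927734375, 14.551170349121094), 126.9169921875)
top {'n': 1607, 'z': np.float64(0.1087), 'mec': (0.5048, -0.0774, 20.5), 'fit': ([0.5049, -0.0777], np.float64(20.0))}
```

View pics/w5.png

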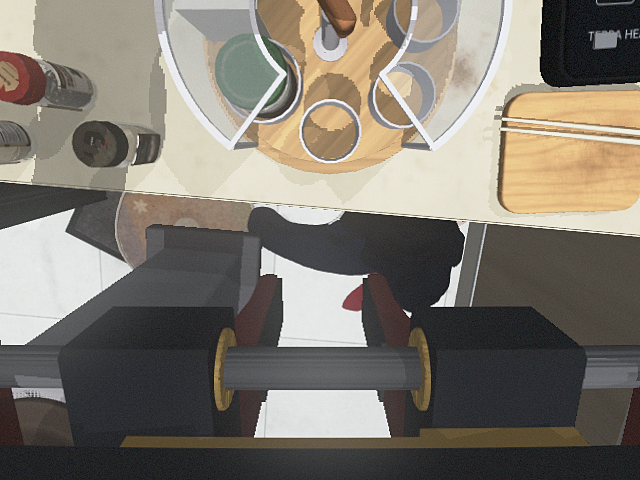

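Slim cup 1 faces the gap at (331,130), and the sugar jar stands in the wide cup at (250,75). I'll place the misplaced jar, then do the red one.

```bash
python3 - <<'E'
from place import *
t=jartop((.505,-.079),.109,r=.03)
pick(t['fit'][0],.086,.060,15)
z=put([.4835,-.3532],.086,.058)
if z<.018:
    arm.command_gripper(.058);lift(.3);print('released')
    turn(127.75,-52)
    G=AX+.089*u(GAP);ring(G,.0292,save='w7.png')
    jartop((.4445,-.006),.107,'w8.png',r=.03)
    jartop((.455,-.151),.107,'w9.png',r=.03)
    a=[cv2.imread(f'pics/w{i}.png')[:300] for i in (7,9)];cv2.imwrite('pics/m1.png',cv2.resize(np.vstack(a),(600,562)))
E
```

```text
top {'n': 1605, 'z': np.float64(0.1087), 'mec': (0.5048, -0.0776, 20.3), 'fit': ([0.5049, -0.0777], np.float64(20.0))}
grip tcp [ 0.5052 -0.0778  0.0863] open 0.0405 grip 15.0 F [0.1 0.1 2.9] t 42.0
lifted tcp [ 0.5042 -0.0777  0.2588] open 0.0408 grip 15.0 F [-0.3  0.  -1.9] t 43.0
above tcp [ 0.484  -0.3522  0.2602] open 0.0408 grip 15.0 F [ 0.7 -0.8 -0.3] t 44.4
put True tcp [ 0.4836 -0.3534  0.0982] open 0.0406 grip 15.0 F [ 0.2 -0.2  5. ] t 47.1
underside at 0.012190272984489131
released
turned -51.942319212795525 open 0.013784489605652985 tcp [ 0.57254043 -0.34696954  0.1427659 ] F 1.3095350464058841 -0.05866161328901225 t 52.225
ring [ 0.4835 -0.3527] r 0.0288 521 z 0.057 sectors 12
top {'n': 1851, 'z': np.float64(0.1054), 'mec': (0.4447, -0.0038, 22.1), 'fit': ([0.4446, -0.0039], np.float64(21.6))}
top {'n': 1529, 'z': np.float64(0.1057), 'mec': (0.4548, -0.1485, 20.1), 'fit': ([0.4547, -0.1488], np.float64(19.6))}
```

View pics/m1.png

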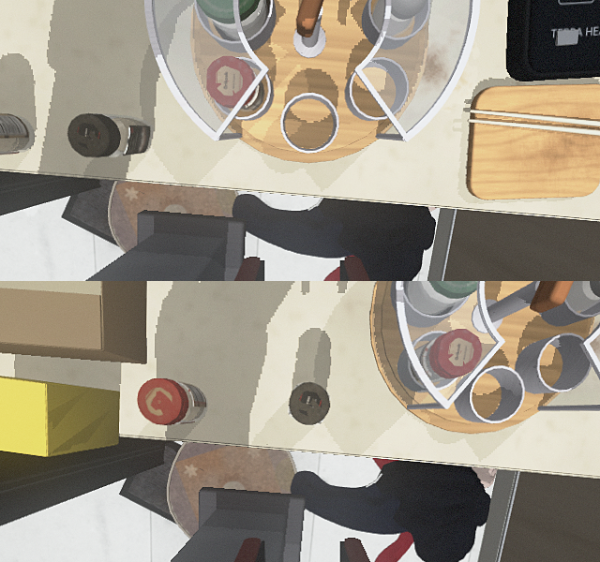

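Cup 2 faces the gap with the misplaced jar standing in cup 1. The red jar is close to the yellow box, so I'll check that clearance.

```bash
python3 - <<'E'
from h import *
uv,p,col=cloud(cap('side'));ye=(col[:,0]<90)&(col[:,1]>140)&(col[:,2]>140)&(abs(p[:,1])<.3)&(p[:,0]<.7)&(p[:,2]>.02)
k=p[ye];print(k.min(0),k.max(0),np.percentile(k,2,axis=0))
q=p[(p[:,2]>.03)&(p[:,1]>.02)&(p[:,1]<.3)&(p[:,0]>.47)&(p[:,0]<.62)];print('brown',q.min(0),q.max(0))
b=(abs(p[:,2]-.03)<.03)
for n in range(-20,80,10):
    s=p[(abs(p[:,1]-n/1000-.005)<.005)&(p[:,0]>.3)&(p[:,0]<.6)&(p[:,2]>.02)&(p[:,2]<.3)];print(n,len(s),s.min(0).round(3) if len(s) else '',s.max(0).round(3) if len(s) else '')
E
```

```text
[ 0.37061844 -0.17330247  0.02038777] [0.69961338 0.21375708 0.33929191] [ 0.38798429 -0.04173335  0.03525391]
brown [0.4828775  0.04350549 0.03011653] [0.61995821 0.29311474 0.4498412 ]
-20 250 [ 0.422 -0.02   0.02 ] [ 0.467 -0.01   0.11 ]
-10 109 [ 0.422 -0.01   0.021] [ 0.466 -0.     0.11 ]
0 58 [0.423 0.    0.069] [0.464 0.01  0.11 ]
10 18 [0.434 0.01  0.105] [0.463 0.017 0.108]
20 0  
30 0  
40 1554 [0.486 0.043 0.02 ] [0.6   0.05  0.112]
50 329 [0.486 0.05  0.02 ] [0.6   0.06  0.113]
60 165 [0.486 0.06  0.021] [0.6   0.07  0.112]
70 185 [0.413 0.07  0.021] [0.6   0.08  0.139]
```

```bash
python3 - <<'E'
from place import *
pick([.4446,-.0048],.090,.064,15)
z=put([.4835,-.3534],.090,.062)
if z<.018:
    arm.command_gripper(.062);lift(.3);print('released')
    turn(75.8,-52)
    G=AX+.089*u(GAP);ring(G,.0292,save='w10.png')
    c=cap('side','s3.png');uv,p,col=cloud(c)
    k=p[(p[:,2]>.02)&(p[:,2]<.075)&(np.hypot(p[:,0]-.455,p[:,1]+.15)<.035)]
    print(len(k),cv2.minAreaRect((k[:,:2]*1000).astype(np.float32)))
    a=cv2.resize(c['frame'][220:330,180:310],None,fx=4,fy=4,interpolation=2)
    arm.move_pose([.455-.13,-.151+.0,.25],[np.pi,0,D(4.8)])
    w=cap('wrist')['frame'][:330];b=cv2.resize(cv2.imread('pics/w10.png')[:300],(520,244))
    cv2.imwrite('pics/m2.png',cv2.resize(np.hstack([a,np.vstack([cv2.resize(w,(427,220)),cv2.resize(b,(427,220))])]),(800,370)))
    uv,p,col=cloud(cap('wrist'));k=p[(p[:,2]>.02)&(p[:,2]<.075)&(np.hypot(p[:,0]-.455,p[:,1]+.15)<.035)]
    print(len(k),cv2.minAreaRect((k[:,:2]*1000).astype(np.float32)) if len(k) else '')
    x=k[:,:2]*1000; print(x[::max(1,len(x)//25)].round(1).tolist())
E
```

```text
grip tcp [ 0.4449 -0.0048  0.0903] open 0.0441 grip 15.0 F [-0.2 -0.3  3.8] t 60.1
lifted tcp [ 0.4439 -0.0049  0.2589] open 0.0445 grip 15.0 F [-0.3 -0.2 -1.4] t 61.1
above tcp [ 0.4839 -0.3526  0.2603] open 0.0439 grip 15.0 F [-1.3  0.4 -1.4] t 62.7
put True tcp [ 0.4834 -0.3536  0.1023] open 0.0445 grip 15.0 F [ 0.3 -1.   4.1] t 65.4
underside at 0.012266809416541694
released
turned -51.92701358573032 open 0.013751758709763189 tcp [ 0.57249693 -0.34648485  0.14265338] F 2.942375174538978 0.027990754863892763 t 72.075
ring [ 0.4835 -0.3528] r 0.0288 517 z 0.057 sectors 12
478 ((447.8079833984375, -160.0017852783203), (24.722179412841797, 44.25013732910156), 52.85850143432617)
357 ((441.4783935546875, -147.33978271484375), (40.24661636352539, 15.0556058883667), 85.8484115600586)
[[450.4, -128.5], [444.1, -128.9], [442.9, -166.8], [440.4, -165.7], [438.2, -134.3], [436.8, -137.6], [436.2, -139.2], [435.8, -140.8], [436.3, -138.3], [437.1, -164.4], [434.9, -144.7], [436.9, -136.4], [434.1, -148.5], [436.8, -139.8], [434.5, -151.0], [436.3, -162.2], [435.4, -145.7], [434.1, -156.5], [436.0, -143.2], [433.8, -154.4], [436.0, -143.3], [433.6, -154.5], [435.0, -147.6], [435.2, -159.3], [434.0, -156.0], [434.6, -157.2]]
```

View pics/m2.png

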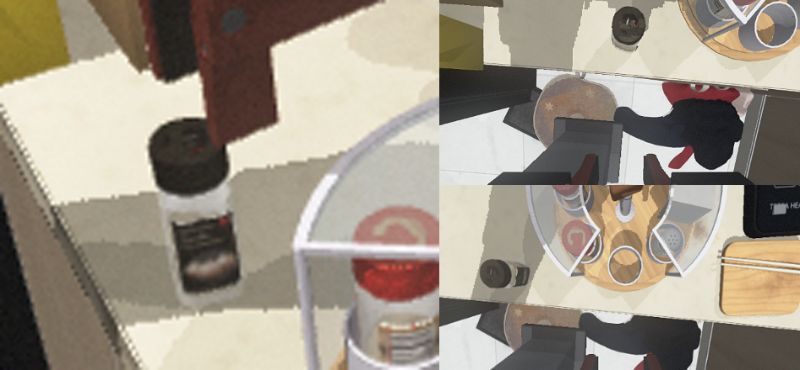

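Cup 3 faces the gap, and the square jar's front face is nearly square to x at about -6°. I'll pick it at that yaw.

```bash
python3 - <<'E'
from place import *
pick([.4547,-.1498],.086,.062,15,yaw=-6)
z=put([.4835,-.3534],.086,.060)
if z<.018:
    arm.command_gripper(.060);lift(.3);print('released')
    turn(23.9,-123)
    arm.move_pose([.42,-.10,.36],[np.pi,0,D(4.8)])
    c=cap('side','s4.png');uv,p,col=cloud(cap('top','t4.png'));
    a=[cv2.imread('pics/t4.png')[150:340,130:480],c['frame'][170:430,160:460]]
    cv2.imwrite('pics/m3.png',np.hstack([cv2.resize(i,(400,300)) for i in a]))
    arm.move_pose([AX[0]-.09,AX[1],.34],[np.pi,0,D(4.8)]);arm.hold(.2)
    uv,p,col=cloud(cap('wrist','w11.png'));print(knob(p))
E
```

```text
grip tcp [ 0.455  -0.15    0.0863] open 0.0408 grip 15.0 F [-0.6  0.1  3.5] t 78.9
lifted tcp [ 0.454  -0.1498  0.259 ] open 0.0403 grip 15.0 F [-0.7 -0.2 -1.4] t 80.0
above tcp [ 0.4839 -0.3523  0.2605] open 0.0405 grip 15.0 F [-0.2  1.  -0.5] t 81.1
put True tcp [ 0.4836 -0.3535  0.0982] open 0.0403 grip 15.0 F [-0.6 -0.3  4.9] t 83.8
underside at 0.012211966867656493
released
turned -123.07419293763706 open 0.013975889449278859 tcp [ 0.57317257 -0.34701769  0.14264738] F 5.216728101428205 -0.0009708430742079929 t 90.8083
((572.1415405273438, -344.955322265625), (14.01590633392334, 43.55146789550781), 80.8822021484375)
```

View pics/m3.png

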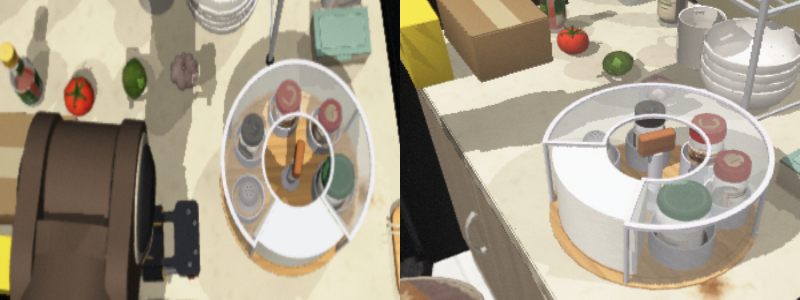

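View pics/w11.png

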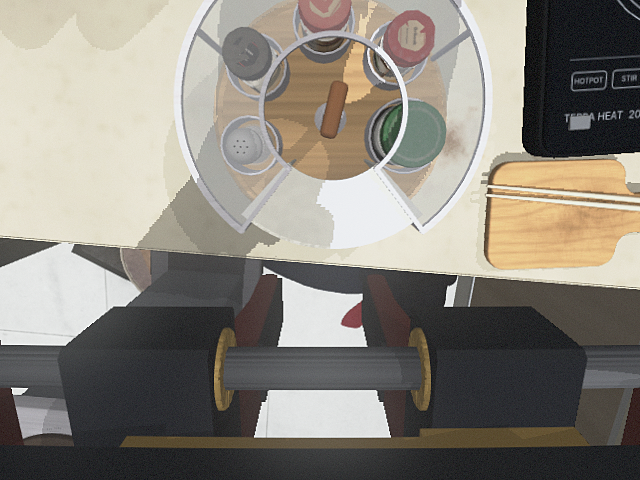

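The shutter fills the gap at 184.9° (the gap is at about 184.8°), and all five jars and the shaker stand upright in their own cups. The lime, garlic and tomato weren't touched.

```bash
python3 -c "
from h import *
print(arm.close_job())"
```

```text
the job is handed in; nothing more can be done
None
```

The job is handed in: the sugar jar stands in the wide cup, the three slim jars each stand in a slim cup of their own, the shutter fills the loading gap, and the lime, garlic and tomato were left alone; the hand-in call returned no verdict.

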